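Sort three lamp parts into their right service trays

ROBOT

A 7-joint arm with a two-finger parallel gripper is mounted at the origin on the work surface. World frame = base frame: x ahead of the robot, y to its left, z up, the work surface at z = 0. Lengths are in mm, angles in rad, forces in N, time in s.
With the tool pointing down it reaches from about 400 to 900 mm from the base axis. Payload 5.6 kg.
Tool frame: the origin (TCP) lies midway between the tips of the shut fingers; the grasp point (between the pads) lies 19 mm behind it; z points along the fingers, y is the line along which they close (so a half turn about z gives the same grasp; the last joint's range is limited). The gripper opens to 92 mm and grips with 3 to 60 N. Pads are 20 mm wide; open, the fingers measure 128 mm over their backs; the gripper's body (75 mm by 189 mm) begins 69 mm behind the grasp point.
Start: joints at [-1.147, 0.468, -0.012, 1.603, 0.006, 1.071, -0.056], TCP at [292.56, 580.446, 214.592] pointing down, gripper open.
Joint ranges: [-2.53, 2.53], [-0.31, 2.02], [-1.57, 1.55], [0.28, 2.44], [-1.29, 4.43], [0.15, 1.84], [-2.92, 2.92]. Speed limits (rad/s): [2.57, 2.57, 3.14, 3.14, 3.14, 3.14, 3.14].

INTERFACE

Orientations are given as a rotation vector (axis times angle).
In Python, from cell import robot, grip, kin, viewer gives the robot as it stands. Calls block until the motion is done:
- robot.movep(position, orientation): joint-space move of the TCP to a pose.
- robot.servo_line(position, feed=150, rotation=None): straight line of the TCP; rotation=None keeps the orientation; feed is the mean speed in mm/s.
- robot.goto_joints(angles): joint-space move.
- grip(opening, newtons=None): opening from 0.0 (shut) to 1.0 (fully open); newtons is the grip in N (None keeps the last); returns when the fingers have stopped.
- robot.hold(seconds).
- kin.ik(position, orientation): joint angles nearest the present ones, or None.
- robot.observe(): the state.
- viewer.read_camera(name): name is "side" or "top" or "wrist"; returns the picture (480x640x3 uint8, red, green, blue); there is no depth.
- viewer.camera_info(name): a dict with "camera_matrix" (3x3 intrinsics, pixels), "R" (3x3) and "t" (3): a world point X has camera coordinates R X + t. Camera axes: x right, y down, z forward; pixel columns grow to the right and rows downward; lengths in mm; the calibration is good to about 2 mm. A picture is of the moment at which its call begins: read the wrist's pose just before it. camera_info takes no time and is no camera call; for the wrist camera it gives the pose at the moment of the call.
A pose or a line that the arm cannot do raises robot.IKError and nothing moves.
- robot.job_done(): hands the job in; it is judged then, once.
Trained networks look in the newest picture that a camera, given by its name, has taken for a name from the list of things; names that differ only in an ending like _2 or _b are one class to them, and where a whole thing is asked for, a point or a joint stands for the part that bears it (a point fixed in the world has none). Each returns a list of dicts, best first, with "confidence" (0 to 1); they miss things now and then, are a little off and sometimes report something else, mostly with a low value. They report only what shows in the picture. A call takes as long as a camera call. They do not tell look-alikes from the thing itself.
- viewer.silhouettes(name, camera): "mask" (480x640 bool, what is visible of it).
- viewer.pinpoint(name, camera): "at" ([x, y, z] in mm, in the coordinates of the camera as it stood for that picture, good to about 4 mm: a listed point, or the origin of a listed thing).
The state is a dict: "t": time; "joints": joint angles; "joint_velocities": joint speeds; "joint_torque": joint torques, N m; "tcp_pos": TCP position; "tcp_rot": TCP orientation; "contact_force": force on the tool from outside, world axes, zero at the start; "wrist_torque": the same for the moment, N m; "grip_width": opening from 0.0 (shut) to 1.0 (fully open); "grip_force": force on a finger pad.
Only numpy, scipy, OpenCV 4.12 (cv2) and the standard library are available. Lean on these libraries where they do the work, as an engineer would, in place of code of your own. Each camera call takes 0.05 s, during which the arm holds its last target. There are 200 camera calls.

TASK

The three lamp parts are each standing in another part's service tray. Put the chipped white socket in the middle of the red tray, the tin reflector in the middle of the yellow tray and the blue color disc holder in the middle of the green tray, all standing upright as they do now; a tray has room for one part only, so first park one of them on the cork mat. Set the parts down, do not drop them, and leave the bolt, the wrench and the vise alone.

Things in the scene. Friction and masses are not known exactly. Their poses are not given: they have to be found in the camera images.
- socket: Chipped white ceramic lamp socket, upright: round foot 52 mm across and 12 mm high, above it a plain cylinder 40 mm across up to its top at 56 mm; dark mouth and a brown chip on top. 160 g or so. Origin at the centre of its underside, z up along its axis. Starts in the yellow tray, within 12 mm of its middle.
- reflector: Bare tin-coloured lamp reflector standing mouth down: a bell with a rim 86 mm across, narrowing to 34 mm at 42 mm height, then a plain round neck 34 mm across up to the top at 72 mm. 120 g or so. Origin at the centre of its underside, z up along its axis. Grip it by the neck. Starts in the green tray, within 12 mm of its middle.
- disc_holder: Blue plastic color disc holder lying flat: a disc 86 mm across and 8 mm thick with three clear windows and a central round blue hub 28 mm across that rises to 48 mm. 90 g or so. Origin at the centre of its underside, z up along its axis. Grip it by the hub. Starts in the red tray, within 12 mm of its middle.
- red_tray: Red painted square sheet-metal tray for parts to be replaced, fixed to the bench; 124 x 124 mm outside, floor 4 mm thick, a low lip 12 mm high and 4 mm thick all round (116 mm inside); room for one part only. Origin at its centre on the bench, z up, x and y along its sides.
- yellow_tray: Yellow painted square sheet-metal tray for parts to be polished, fixed to the bench; 124 x 124 mm outside, floor 4 mm thick, a low lip 12 mm high and 4 mm thick all round (116 mm inside); room for one part only. Origin at its centre on the bench, z up, x and y along its sides.
- green_tray: Green painted square sheet-metal tray for parts ready for fitting, fixed to the bench; 124 x 124 mm outside, floor 4 mm thick, a low lip 12 mm high and 4 mm thick all round (116 mm inside); room for one part only. Origin at its centre on the bench, z up, x and y along its sides.
- cork_mat: Square brown cork mat fixed to the bench, 124 x 124 mm, 4 mm thick, empty at the start: the parking spot. Origin at its centre on the bench, z up.
- bolt: Bystander: brass hanging bolt standing loose on its hexagon head between the trays, 32 mm across the head, 75 mm tall. Origin at the centre of its underside.
- wrench: Bystander: steel wrench 170 mm long lying loose on the bench along its x axis, to the robot's left of the trays. Origin about its middle, underneath.
- vise: Bystander: small dark cast iron vise fixed to the bench to the robot's right of the trays, foot 150 x 100 mm, jaws 95 mm high, a bent steel gel frame 125 mm wide clamped in it standing up to 195 mm. Origin at the centre of the foot's underside; x along the screw, handle towards -x.
Mind the look-alikes: they are no part of the job. Of the things that look like the yellow_tray, the smallest one is meant.

How it is judged (in metres and radians):
On the way, in this order (a step that is already met when the one before it is completed fails the run):
1. one part is parked upright and released on the cork mat, its centre within 30 mm of the mat's (((horizontal distance between socket and cork_mat below 0.03 m and z of socket in the frame of cork_mat between 0 and 0.009 m and angle between socket's own z axis and vertical below 0.12 rad and contact force between the fingers and socket below 0.05 N and linear speed of socket below 0.03 m/s) or (horizontal distance between reflector and cork_mat below 0.03 m and z of reflector in the frame of cork_mat between 0 and 0.009 m and angle between reflector's own z axis and vertical below 0.12 rad and contact force between the fingers and reflector below 0.05 N and linear speed of reflector below 0.03 m/s) or (horizontal distance between disc_holder and cork_mat below 0.03 m and z of disc_holder in the frame of cork_mat between 0 and 0.009 m and angle between disc_holder's own z axis and vertical below 0.12 rad and contact force between the fingers and disc_holder below 0.05 N and linear speed of disc_holder below 0.03 m/s))), for 0.2 s.
2. a first part stands released in the middle of its right tray (((horizontal distance between socket and red_tray below 0.015 m and z of socket in the frame of red_tray between 0 and 0.009 m and angle between socket's own z axis and vertical below 0.12 rad and contact force between the fingers and socket below 0.05 N and linear speed of socket below 0.03 m/s) or (horizontal distance between reflector and yellow_tray below 0.015 m and z of reflector in the frame of yellow_tray between 0 and 0.009 m and angle between reflector's own z axis and vertical below 0.12 rad and contact force between the fingers and reflector below 0.05 N and linear speed of reflector below 0.03 m/s) or (horizontal distance between disc_holder and green_tray below 0.015 m and z of disc_holder in the frame of green_tray between 0 and 0.009 m and angle between disc_holder's own z axis and vertical below 0.12 rad and contact force between the fingers and disc_holder below 0.05 N and linear speed of disc_holder below 0.03 m/s))), for 0.2 s.
3. two parts stand released in the middle of their right trays ((((horizontal distance between socket and red_tray below 0.015 m and z of socket in the frame of red_tray between 0 and 0.009 m and angle between socket's own z axis and vertical below 0.12 rad and contact force between the fingers and socket below 0.05 N and linear speed of socket below 0.03 m/s) and (horizontal distance between reflector and yellow_tray below 0.015 m and z of reflector in the frame of yellow_tray between 0 and 0.009 m and angle between reflector's own z axis and vertical below 0.12 rad and contact force between the fingers and reflector below 0.05 N and linear speed of reflector below 0.03 m/s)) or ((horizontal distance between socket and red_tray below 0.015 m and z of socket in the frame of red_tray between 0 and 0.009 m and angle between socket's own z axis and vertical below 0.12 rad and contact force between the fingers and socket below 0.05 N and linear speed of socket below 0.03 m/s) and (horizontal distance between disc_holder and green_tray below 0.015 m and z of disc_holder in the frame of green_tray between 0 and 0.009 m and angle between disc_holder's own z axis and vertical below 0.12 rad and contact force between the fingers and disc_holder below 0.05 N and linear speed of disc_holder below 0.03 m/s)) or ((horizontal distance between reflector and yellow_tray below 0.015 m and z of reflector in the frame of yellow_tray between 0 and 0.009 m and angle between reflector's own z axis and vertical below 0.12 rad and contact force between the fingers and reflector below 0.05 N and linear speed of reflector below 0.03 m/s) and (horizontal distance between disc_holder and green_tray below 0.015 m and z of disc_holder in the frame of green_tray between 0 and 0.009 m and angle between disc_holder's own z axis and vertical below 0.12 rad and contact force between the fingers and disc_holder below 0.05 N and linear speed of disc_holder below 0.03 m/s)))), for 0.2 s.
At the end, for the whole second after the job is handed in: Socket in the red tray, reflector in the yellow tray, disc holder in the green tray: each flat on the tray floor, upright within 0.12 rad, its centre within 15 mm of the tray's centre, released and at rest (horizontal distance between socket and red_tray below 0.015 m and z of socket in the frame of red_tray between 0 and 0.009 m and angle between each of socket, reflector, disc_holder's own z axis and vertical below 0.12 rad and contact force between the fingers and socket below 0.05 N and linear speed of each of socket, reflector, disc_holder below 0.03 m/s and horizontal distance between reflector and yellow_tray below 0.015 m and z of reflector in the frame of yellow_tray between 0 and 0.009 m and contact force between the fingers and reflector below 0.05 N and horizontal distance between disc_holder and green_tray below 0.015 m and z of disc_holder in the frame of green_tray between 0 and 0.009 m and contact force between the fingers and disc_holder below 0.05 N); the robot touches nothing.
It fails at once if a lamp part is dropped (falls free faster than 0.6 m/s, some 18 mm) ((linear speed of socket above 0.6 m/s and contact force between the fingers and socket below 0.01 N) or (linear speed of reflector above 0.6 m/s and contact force between the fingers and reflector below 0.01 N) or (linear speed of disc_holder above 0.6 m/s and contact force between the fingers and disc_holder below 0.01 N)).
It fails at once if the bolt is displaced by more than 20 mm or tipped over (distance of bolt from where it was at the start of the episode above 0.02 m or angle between bolt's own z axis and vertical above 0.5 rad).
It fails at once if the wrench is displaced by more than 20 mm or tipped over (distance of wrench from where it was at the start of the episode above 0.02 m or angle between wrench's own z axis and vertical above 0.5 rad).
It fails at once if the robot bumps the vise or the gel frame in it (contact force between any of the arm, the fingers and vise above 3 N).
It also fails if it takes over 106 s, if anything falls off the work surface, if the arm or the gripper's body presses on something with over 40 N, if the wrist force passes 120 N, or if a joint passes its speed limit or range.

## Working session

There is one attempt and no reset: what is moved stays moved. The work goes in short steps, each a Python script; the robot and the scene stay as the last script left them, time stands still between calls to the robot, and variables do not carry over. Pictures are saved under pics/ and viewed, at most 14 in all, crops included, and the job is handed in when it is done.

```bash
mkdir -p pics; ls; cat > h.py <<'E'
import numpy as np, cv2
from cell import robot, grip, kin, viewer
def snap(cam,f):
    im=viewer.read_camera(cam); cv2.imwrite(f'pics/{f}.png',cv2.cvtColor(im,cv2.COLOR_RGB2BGR)); return im
def toworld(p,cam):
    c=viewer.camera_info(cam); return np.array(c["R"]).T@(np.array(p)-np.array(c["t"]))
def proj(X,cam):
    c=viewer.camera_info(cam); q=np.array(c["camera_matrix"])@(np.array(c["R"])@np.array(X,float)+np.array(c["t"])); return q[:2]/q[2]
def ray(px,cam,z):
    c=viewer.camera_info(cam);R=np.array(c["R"]);o=-R.T@np.array(c["t"])
    d=R.T@np.linalg.inv(np.array(c["camera_matrix"]))@np.array([px[0],px[1],1.]); return o+d*(z-o[2])/d[2]
E
python3 - <<'E'
from h import *
np.set_printoptions(precision=1,suppress=True)
print(robot.observe()['t'],robot.observe()['tcp_rot'])
for cam in ['top','side']:
    snap(cam,cam+'0')
    for n in ['socket','reflector','disc_holder','red_tray','yellow_tray','green_tray','cork_mat','bolt','wrench','vise']:
        for d in viewer.pinpoint(n,cam):
            w=toworld(d['at'],cam); print(cam,n,round(d['confidence'],2),w,proj(w,cam))
E
```

```text
pics
0.0 [-0.7 -3.1  0. ]
top socket 0.8 [ 647.6 -117.1    2.2] [358.9 181.5]
top reflector 0.97 [ 460.5 -211.     5.6] [396.2 247. ]
top disc_holder 0.85 [653.4 139.    3. ] [266.9 181.3]
top red_tray 0.59 [651.2 136.1   0.9] [268.  182.2]
top yellow_tray 0.71 [368.1  -4.   -2.2] [319.9 283. ]
top yellow_tray 0.63 [ 457.  -212.5    3.4] [396.7 248.4]
top yellow_tray 0.6 [ 216.4 -295.5    1.6] [433.  339.1]
top yellow_tray 0.58 [ 652.8 -116.7    0.4] [358.7 179.9]
top yellow_tray 0.29 [479.9 216.6  -3.7] [238.5 243.6]
top green_tray 0.88 [ 455.6 -217.8   -4.3] [398.2 249.3]
top cork_mat 0.97 [480.1 213.5  -1. ] [239.4 243.3]
top cork_mat 0.35 [648.1 137.4   1. ] [267.5 183.3]
top bolt 0.66 [565.5   0.1  -2.2] [317.3 211.4]
top bolt 0.58 [652.2 139.8   5.8] [266.4 181.4]
top wrench 0.79 [545.3 432.8   0.3] [160.1 221.5]
top vise 0.89 [ 591.  -467.8   -4.7] [486.3 199.3]
top vise 0.56 [ 649.3 -119.     2.1] [359.6 180.9]
side socket 0.75 [ 643.3 -122.2    9.8] [421.3 228.8]
side reflector 0.83 [ 459.1 -209.2    7.4] [395.7 276.8]
side disc_holder 0.57 [649. 134.   3.] [346.1 194.5]
side red_tray 0.65 [648.6 134.   -1. ] [346.  195.9]
side yellow_tray 0.94 [363.   -3.8  -2. ] [293.9 257. ]
side yellow_tray 0.8 [ 210.7 -303.6   -1.2] [336.1 365. ]
side yellow_tray 0.75 [ 646.2 -116.7    2.9] [420.  230.1]
side green_tray 0.92 [ 450.  -223.8    1.8] [398.  284.1]
side cork_mat 0.87 [479.  212.5  -0.4] [276.4 205.6]
side bolt 0.62 [567.1  -5.8   0.1] [361.7 225.1]
side wrench 0.83 [541.6 434.9  -4.5] [247.3 174.1]
side wrench 0.51 [ 449.  -224.5   -0.4] [397.8 285.3]
side vise 0.78 [ 589.  -475.2   -0.2] [554.  315.3]
side vise 0.72 [ 648.5 -119.5    5.3] [421.7 229.3]
```

View pics/top0.png

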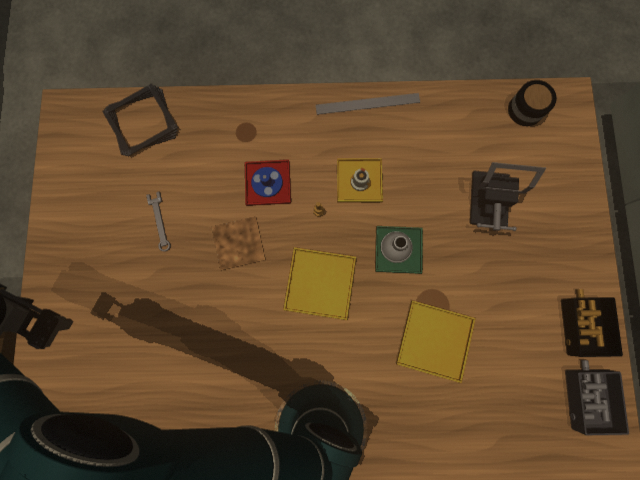

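View pics/side0.png

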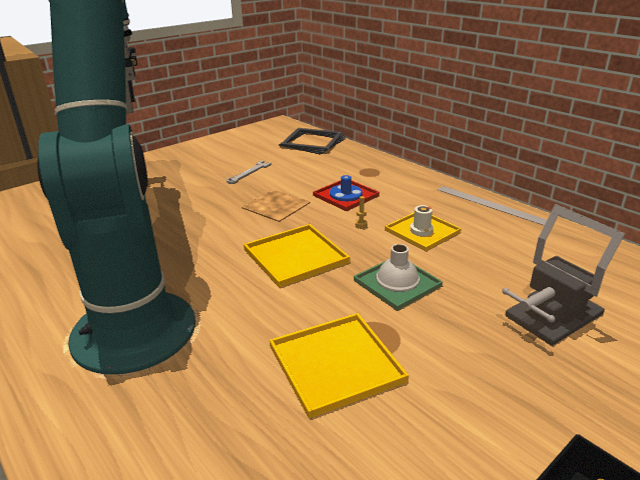

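Yellow look-alikes in the top view are (360,180), which holds the socket and is about 45 px wide, and (320,283) and (436,340), both empty and about 68 px wide. The smallest, (360,180), is the one meant; its position also matches the "socket starts in the yellow tray" description. I'll confirm this with a close wrist view while measuring the trays.

```bash
cat >> h.py <<'E'
from scipy.spatial.transform import Rotation as Rn
def rot(yaw): return (Rn.from_euler('z',yaw)*Rn.from_euler('x',np.pi)).as_rotvec()
np.set_printoptions(precision=1,suppress=True)
HSV={'red_tray':[((0,150,40),(6,255,255)),((174,150,40),(180,255,255))],'yellow_tray':[((20,150,60),(34,255,255))],'green_tray':[((65,70,20),(90,255,160))]}
def colrect(im,n):
    h=cv2.cvtColor(im,cv2.COLOR_RGB2HSV); m=sum(cv2.inRange(h,*r) for r in HSV[n])
    cs=cv2.findContours(m,cv2.RETR_EXTERNAL,cv2.CHAIN_APPROX_NONE)[0]; return cv2.minAreaRect(max(cs,key=cv2.contourArea))
E
python3 - <<'E'
from h import *
for yaw in np.arange(-3,3.2,.5):
    q=[kin.ik(p,rot(yaw)) for p in ([648,-117,300],[460,-213,25],[650,136,25],[480,213,25])]
    print(round(yaw,1),[None if x is None else np.round(x[6],2) for x in q])
E
```

```text
-3.0 [np.float64(2.0), np.float64(2.28), np.float64(1.47), np.float64(1.21)]
-2.5 [np.float64(2.45), np.float64(2.74), np.float64(1.88), np.float64(1.63)]
-2.0 [np.float64(2.29), np.float64(-2.13), np.float64(2.31), np.float64(2.04)]
-1.5 [np.float64(-2.35), np.float64(-1.63), np.float64(2.73), np.float64(2.46)]
-1.0 [np.float64(-1.85), np.float64(-1.27), np.float64(-1.95), np.float64(2.88)]
-0.5 [np.float64(-1.35), np.float64(-0.94), np.float64(-1.45), np.float64(-1.5)]
0.0 [np.float64(-1.15), np.float64(-0.5), np.float64(-1.4), np.float64(-1.62)]
0.5 [np.float64(-0.66), np.float64(-0.01), np.float64(-0.94), np.float64(-1.19)]
1.0 [np.float64(-0.17), np.float64(0.48), np.float64(-0.48), np.float64(-0.74)]
1.5 [np.float64(0.31), np.float64(0.96), np.float64(-0.05), np.float64(-0.3)]
2.0 [np.float64(0.79), np.float64(1.35), np.float64(0.37), np.float64(0.12)]
2.5 [np.float64(1.26), np.float64(1.67), np.float64(0.8), np.float64(0.55)]
3.0 [np.float64(1.73), np.float64(2.04), np.float64(1.23), np.float64(0.97)]
```

```bash
python3 - <<'E'
from h import *
for n,p in [('red_tray',(651,136)),('yellow_tray',(648,-117)),('green_tray',(455,-218)),('cork_mat',(480,213))]:
    if n!='red_tray': robot.movep([p[0]-40,p[1],300],rot(1.57))
    else:
        robot.movep([292,500,300],rot(1.57)); robot.movep([p[0]-40,p[1],300],rot(1.57))
    im=snap('wrist','w_'+n)
    if n in HSV:
        r=colrect(im,n); b=cv2.boxPoints(r)
        w=np.array([ray(x,'wrist',12) for x in b]); print(n,'colour corners px',b.tolist()); print(' centre',w.mean(0),'sides',np.linalg.norm(w-np.roll(w,1,0),axis=1))
    for m in [n]+{'red_tray':['disc_holder'],'yellow_tray':['socket'],'green_tray':['reflector']}.get(n,[]):
        for d in viewer.pinpoint(m,'wrist')[:2]:
            w=toworld(d['at'],'wrist'); print(m,round(d['confidence'],2),w,proj(w,'wrist'))
print(robot.observe()['t'])
E
```

```text
red_tray colour corners px [[299.4779052734375, 141.0314483642578], [410.98773193359375, 137.6003875732422], [414.32989501953125, 246.2206268310547], [302.820068359375, 249.6516876220703]]
 centre [649.2 137.1  12. ] sides [124.  122.4 123.9 130.4]
disc_holder 0.75 [651.  137.7   6.9] [358.  193.8]
yellow_tray colour corners px [[14.055488586425781, 168.80238342285156], [27.75501251220703, 14.19348430633545], [179.5882568359375, 27.647064208984375], [165.88873291015625, 182.25596618652344]]
 centre [365.7 -14.2  12. ] sides [168.5 162.5 155.  161.9]
yellow_tray 0.83 [366.3  -1.8   2.3] [100.8  90.2]
socket 0.81 [ 645.8 -120.3   10.3] [355.4 199.6]
green_tray colour corners px [[296.3477783203125, 243.00096130371094], [303.33319091796875, 135.8913116455078], [414.05792236328125, 143.1124725341797], [407.072509765625, 250.2221221923828]]
 centre [ 453.8 -217.5   12. ] sides [130.  121.9 122.1 122.7]
reflector 0.58 [ 460.  -210.6    4.6] [360.8 187.6]
cork_mat 0.76 [481.9 215.1  -2.5] [358.1 189.8]
7.8083
```

```bash
python3 - <<'E'
from h import *
im=cv2.imread('pics/w_yellow_tray.png'); cv2.imwrite('pics/crop_y.png',cv2.resize(im,None,fx=1.25,fy=1.25))
ims=[cv2.imread(f'pics/w_{n}.png')[90:300,250:470] for n in ('red_tray','green_tray','cork_mat')]
cv2.imwrite('pics/crop3.png',cv2.resize(np.hstack(ims),(792,252)))
E
```

```text
(no output)
```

View pics/crop_y.png

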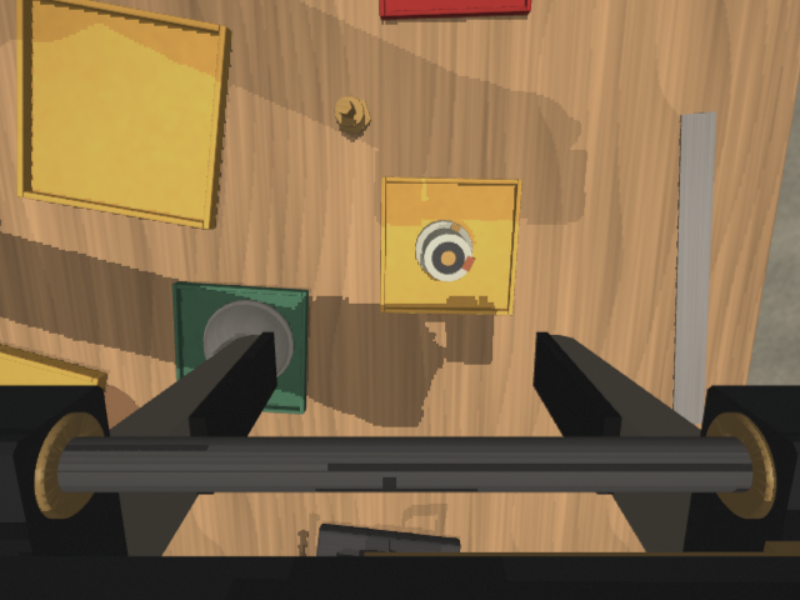

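View pics/crop3.png

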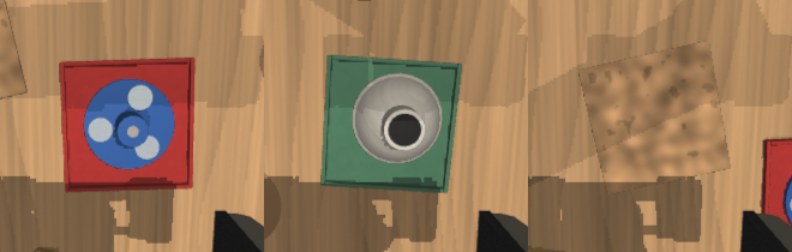

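The small yellow tray is at about (360,198) px in the wrist image and holds the socket with the brown chip at (374,211). Its width is the same as the green tray's, and the large yellow tray at (98,90) is clearly bigger, so this is the right one. The red tray holds the disc, the green tray the reflector, and the mat is empty. Next I'll turn these pixels into positions.

```bash
python3 - <<'E'
from h import *
cur=robot.observe()['tcp_pos']
def at(px,tcp,z):  # same orientation, shifted tcp
    d=np.array(tcp)-cur; return ray(px,'wrist',z-d[2])+d
Y=(608,-117,300);R=(611,136,300);G=(415,-218,300);M=(440,213,300)
c=np.array([at(np.array(p)/1.25,Y,12) for p in [(384,178),(521,180),(513,313),(382,311)]])
print('cur',cur,'yellow',c.mean(0),np.linalg.norm(c-np.roll(c,1,0),axis=1))
print('socket',at(np.array((448,258))/1.25,Y,60))
print('disc',at((360.8,199),R,52)); print('refl',at((366.7,198.3),G,76)); print('mat',at((355.8,187.5),M,4))
E
```

```text
cur [440.5 211.8 300.1] yellow [ 650.4 -121.2   12. ] [121.6 120.7 121.8 122.8]
socket [ 644.5 -122.5   60. ]
disc [650.6 136.9  52. ]
refl [ 458.1 -212.7   76. ]
mat [478.1 219.8   4. ]
```

```bash
cat >> h.py <<'E'
P=rot(1.57); TRAY=dict(red=(649.5,136.5),yellow=(650,-119.5),green=(453.7,-218.5),mat=(480,214.5))
def pick(xy,z,N):
    x,y=xy; robot.servo_line([x,y,230],feed=250,rotation=P); grip(1.0)
    robot.servo_line([x,y,z+40],feed=200); robot.servo_line([x,y,z],feed=60)
    grip(0.0,N); s=robot.observe(); print('gripped mm',s['grip_width']*92,'F',s['grip_force'])
    robot.servo_line([x,y,z+30],feed=60); robot.servo_line([x,y,230],feed=200)
    s=robot.observe(); print('lifted mm',s['grip_width']*92,'F',s['grip_force'])
def place(xy,z):
    x,y=xy; robot.servo_line([x,y,230],feed=200); robot.servo_line([x,y,z+30],feed=180); robot.servo_line([x,y,z+1],feed=30)
    robot.hold(.3); print('contact',robot.observe()['contact_force'],robot.observe()['tcp_pos'])
    grip(1.0); robot.hold(.3); robot.servo_line([x,y,z+70],feed=100); robot.servo_line([x,y,230],feed=250); print('t',robot.observe()['t'])
def look(xy,f,*names):
    x,y=xy; robot.servo_line([x-40,y,300],feed=300,rotation=P); snap('wrist',f)
    for n in names:
        for d in viewer.pinpoint(n,'wrist')[:1]: print(n,round(d['confidence'],2),toworld(d['at'],'wrist'))
E
python3 - <<'E'
from h import *
pick((645,-121),26,20); place(TRAY['mat'],26); look(TRAY['mat'],'a1','socket','cork_mat')
E
```

```text
gripped mm 39.533020972291034 F 20.00000774860382
lifted mm 39.24536019790726 F 19.99956876039505
contact [-0.4  0.5 -1.3] [480.1 214.6  27.1]
t 21.325
socket 0.64 [483.  214.7   5. ]
```

View pics/a1.png

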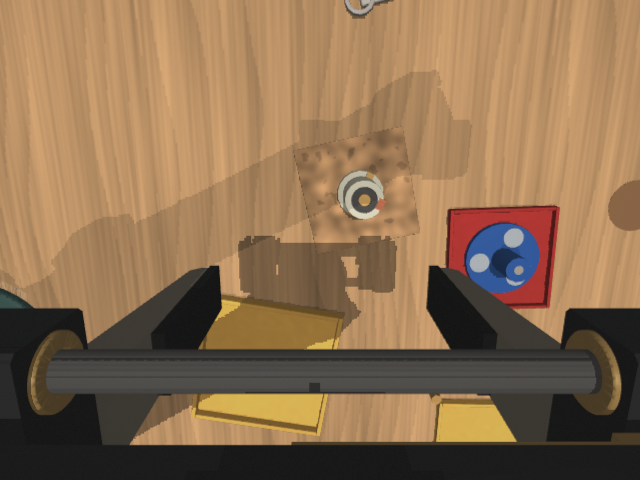

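The socket stands upright on the mat at (360,197) px. Next: reflector to the yellow tray, disc holder to the green tray.

```bash
python3 - <<'E'
from h import *
pick((459,-212),50,20); place(TRAY['yellow'],50); look(TRAY['yellow'],'a2','reflector')
pick((650.5,137),26,20); place(TRAY['green'],26); look(TRAY['green'],'a3','disc_holder')
E
python3 -c "
import cv2,numpy as np
cv2.imwrite('pics/c23.png',np.hstack([cv2.imread(f'pics/a{i}.png')[60:300,200:520] for i in (2,3)]))"
```

```text
gripped mm 33.80398713713855 F 20.00010178046068
lifted mm 33.06139256529959 F 19.995554465276655
contact [-0.9  0.2 -1.5] [ 650.1 -119.5   51.1]
t 34.4167
reflector 0.56 [ 652.4 -117.5    4.4]
gripped mm 27.418477899752272 F 19.999937117099762
lifted mm 27.623584783616163 F 19.999636709690094
contact [ 1.  -0.6 -1.5] [ 453.8 -218.5   27.1]
t 48.3833
disc_holder 0.83 [ 454.5 -219.8    1.2]
```

View pics/c23.png

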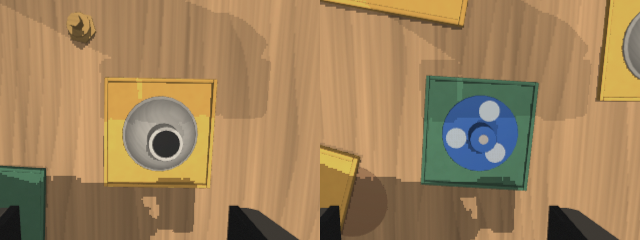

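The reflector is centred in the yellow tray (crop 160,133) and the disc holder in the green tray (crop 480,133). The bolt is undisturbed. Now the socket goes to the red tray.

```bash
python3 - <<'E'
from h import *
pick((481.5,214.5),26,20); place(TRAY['red'],26); look(TRAY['red'],'a4','socket')
im=snap('top','a5')
for n in ['socket','reflector','disc_holder']:
    print(n,[ (round(d['confidence'],2),toworld(d['at'],'top')) for d in viewer.pinpoint(n,'top')[:1]])
print(robot.observe()['t'])
a=cv2.imread('pics/a4.png')[60:300,200:520];b=cv2.imread('pics/a5.png')[80:320,140:460]
cv2.imwrite('pics/c45.png',np.hstack([a,b]))
E
```

```text
gripped mm 39.03936425096457 F 20.000041723251343
lifted mm 38.9743087202559 F 19.999583959579468
contact [ 0.6  0.6 -2. ] [649.6 136.6  27.2]
t 61.6583
socket 0.75 [650.2 135.9   6.2]
socket [(0.78, array([652.1, 138.4,   4.6]))]
reflector [(0.96, array([ 650.5, -116.5,    5.8]))]
disc_holder [(0.97, array([ 457.6, -215.6,    3.6]))]
62.375
```

View pics/c45.png

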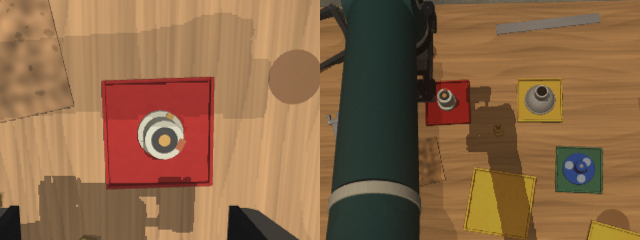

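The socket stands centred in the red tray (crop 161,135). All three parts are upright in their trays, and the bolt is still standing.

```bash
python3 -c "
from cell import robot
print(robot.job_done())"
```

```text
the job is handed in; nothing more can be done
None
```

The job is handed in (no verdict was returned): socket in the red tray, reflector in the small yellow tray and disc holder in the green tray, each upright, released and measured within about 5 mm of the tray centre, at about 62 s.

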